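# Clear the brush off the scanner track and slide the cheese board home

### The arm

A 7-joint arm with a two-finger parallel gripper is mounted at the origin on the work surface. World frame = base frame: x ahead of the robot, y to its left, z up, the work surface at z = 0. Lengths are in m, angles in rad, forces in N, time in s.
With the tool pointing down it reaches from about 0.4 to 0.85 m from the base axis. Payload 4.5 kg.
Tool frame: the origin (TCP) lies at the very end of the fingers, on their centre line; the grasp point (between the pads) lies 19 mm behind it; z points along the fingers, y is the line along which they close (so a half turn about z gives the same grasp; the last joint's range is limited). The gripper opens to 88 mm and grips with 3 to 60 N. Pads are 18 mm wide; open, the fingers measure 123 mm over their backs; the gripper's body (75 mm by 187 mm) begins 45 mm behind the grasp point.
Start: joints at [1.231, 0.689, -0.195, 1.565, 0.157, 0.902, -0.215], TCP at [0.228, -0.582, 0.239] pointing down, gripper open.
Joint ranges: [-3.01, 3.01], [-0.46, 2.08], [-1.47, 1.51], [0.13, 2.56], [-1, 4.14], [0.04, 2.09], [-2.66, 2.66]. Speed limits (rad/s): [2.57, 2.57, 3.14, 3.14, 3.14, 3.14, 3.14].

### API

Orientations are given as a unit quaternion [x, y, z, w].
In Python, from plant import r gives the robot as it stands. The module is installed in compiled form; this text tells all that it offers.
- The arm moves only by the shell command python3 -m pendant 'ROWS' [FORCE]. ROWS is JSON, one flat list of numbers, 7 for each row, row after row: the opening, from 0 (shut) to 1 (fully open), then the shift along the tool's x, y, z scaled (see below), then the turn, a rotation vector about the tool's x, y, z scaled (see below). A call has 1 to 12 rows; each row is the pose to reach, as a shift and turn from the pose commanded when the call began, along the tool's axes at that moment; what a row does not reach only later rows make up. The controller multiplies each number of a shift by 0.15 m and each number of a turn by pi/2 rad. A row lasts 1/10 s, in which the tool goes at most 50 mm and 8.59 degrees, less where a joint would pass 70% of its speed; a pose out of reach is approached as far as the arm can. A call with a number of a shift or a turn outside -1 to 1 is refused whole. A call with a gripper value outside its range is refused whole. The fingers move at their own pace and stop on an object; FORCE is the grip in N (left out, the last holds). Time passes only in rows, so rows that repeat a pose let the fingers close. It gives the time, the measured TCP pose, the force, the opening and the grip force at its end, in the units of the state.
- r.get_state(): the state, without advancing time (a new reading comes with each control period).
- r.snapshot(name): name is "scene" or "top" or "wrist"; returns a dict with "img" (480x640x3 uint8, red, green, blue), "mtx" (3x3 intrinsics, pixels), "cam_to_world" (4x4, takes a point from camera to world coordinates). Camera axes: x right, y up, looking along -z (the intrinsics and any distortion apply to the point x, -y, -z); pixel columns grow to the right and rows downward; lengths in m; the calibration is good to about 2 mm. The wrist camera is an equidistant fisheye: a pixel r from the principal point sees the ray r / f radians off the axis. A picture is of the moment at which its call begins. There is no depth.
- r.finish_job(): hands the job in; it is judged then, once.
The state is a dict: "clock": time; "q": joint angles; "qd": joint speeds; "joint_torque": joint torques, N m; "tool_pos": TCP position; "eef_rot": TCP orientation; "contact_force": force on the tool from outside, world axes, zero at the start; "moment": the same for the moment, N m; "opening": opening from 0.0 (shut) to 1.0 (fully open); "finger_force": force on a finger pad.
Only numpy, scipy, OpenCV 4.12 (cv2) and the standard library are available. Lean on these libraries where they do the work, as an engineer would, in place of code of your own. Each camera call takes 0.05 s, during which the arm holds its last target. There are 200 camera calls.

### The job

Someone left a wooden brush lying across the guide track of the cheese scanner: take it away and lay it flat inside the blue tool tray, without dropping it in. Then slide the cheese board by its knob along the track, under the scanner hood, until it is fully home against the red end stop. Keep the board down in its track, never touch the cheese on it, which must stay standing on its marked spot, and leave the other things on the table where they are.

Things in the scene. Friction and masses are not known exactly. Their poses are not given: they have to be found in the camera images.
- track: fixed steel plate 130 x 545 x 6 mm (own x -65..65, y -295..250 mm) with two white rails along its y: lane between them 90 mm wide (x -45..45), rails 10 mm wide, tops at z = 16 mm, lane floor at z = 6 mm. Origin at table level on the lane's centre line; the board is slid along +y.
- hood (a point): middle of the lower front edge of the yellow scanner hood, track frame (0, 138, 82) mm. The hood, with a clear window, bridges the lane from y = 138 to 248, x = -76 to 76: underside at z = 82, top at 104 mm (a green lamp to 107), on four corner posts 12 mm thick at x = +-70.
- stop (a point): middle of the near face of the red end stop (90 x 12 mm, top at z = 20 mm) at lane floor level: track frame (0, 235, 6) mm. The board's front edge must come against it.
- scan (a point): point under the hood where the cheese's centre belongs: track frame (0, 191, 20) mm, at the height of the board's top
- board: loose light wooden board 84 x 190 x 14 mm (x, y, z), lying in the lane (3 mm play each side), 0.35 kg. Origin at the centre of its underside; +y is its front end, towards the hood. A dark wooden knob stands near its rear end; a round marked spot near the front carries the cheese.
- board_front (a point): middle of the lower front edge of the board: board frame (0, 95, 0) mm
- board_knob (a point): point to grip on the board's knob: board frame (0, -73, 44) mm. The knob is an upright block 28 mm (board x) by 36 mm (board y), from the board's top (z = 14 mm) to z = 58 mm of the board frame.
- board_spot (a point): centre of the marked spot: board frame (0, 51, 14) mm, on the board's top
- cheese: loose cheese wheel 80 mm across, 46 mm high, about 0.25 kg, tan rind with a pale top, standing on the marked spot of the board. Origin at the centre of its underside. Not to be touched by the robot.
- brush: loose wooden brush lying across the two rails between board and hood, bristles up, about 0.16 kg. Wooden back 170 x 36 x 20 mm (x, y, z), and on it a stiff pale bristle block 130 x 28 mm from z = 20 to 40 mm. Origin at the centre of the underside of the back; x runs along its length.
- brush_mid (a point): centre of the brush: brush frame (0, 0, 20) mm
- tray: fixed blue plastic tool tray, empty, outside 110 x 230 x 25 mm (x, y, z), walls and floor 5 mm thick, its long side along its own y. Origin at the centre of its underside on the table.
- crate: fixed white tray of the same size as the blue one, holding three small cheeses 60 mm across, tops at 41 mm. Not the place for the brush. Origin at the centre of its underside.
- mould: bystander: empty white plastic cup-shaped mould, 68 mm across, 62 mm high, loose; origin at the centre of its underside
- wheel1: bystander: large loose cheese wheel 110 mm across, 60 mm high; origin at the centre of its underside
- wheel2: bystander: large loose cheese wheel 110 mm across, 60 mm high; origin at the centre of its underside
- jar: bystander: amber jar 72 mm across, 100 mm high, loose; origin at the centre of its underside
- spray: bystander: white bottle with a blue cap, 64 mm across, 170 mm high, loose; origin at the centre of its underside

How it is judged:
By the outcome, as a careful person would: the job done as asked, in the order asked, and still so for the second after the job is handed in, with the robot touching nothing.
It also fails if it takes over 58 s, if anything falls off the work surface, if the arm or the gripper's body presses on something with over 40 N, if the wrist force passes 120 N, or if a joint passes its speed limit or range.

## Working session

There is one attempt and no reset: what is moved stays moved. The work goes in short steps, Python scripts to look and compute and a shell command to move; the robot and the scene stay as the last step left them, time stands still between calls to the robot, and variables do not carry over. Pictures are saved under pics/ and viewed, at most 12 in all, crops included, and the job is handed in when it is done.

```bash
mkdir -p pics; python3 - <<'E'
from plant import r
import cv2,numpy as np,pickle
d={}
for n in("scene","top"):
    s=r.snapshot(n);d[n]=s;cv2.imwrite(f"pics/{n}0.png",s["img"][:,:,::-1]);print(n,s["mtx"].tolist(),s["cam_to_world"].round(4).tolist())
pickle.dump(d,open("d0.pkl","wb"))
s=r.get_state();print(s["tool_pos"],s["eef_rot"],s["opening"],s["clock"])
E
```

```text
scene [[617.8335088010255, 0.0, 325.9297786823592], [0.0, 617.8335088010255, 235.0863830759977], [0.0, 0.0, 1.0]] [[-0.7246, -0.5908, 0.3549, 1.0114], [0.689, -0.61, 0.3913, 0.5762], [-0.0147, 0.528, 0.8491, 1.1215], [0.0, 0.0, 0.0, 1.0]]
top [[569.5027944009626, 0.0, 322.8620911623663], [0.0, 569.5027944009626, 233.46547205493934], [0.0, 0.0, 1.0]] [[0.0242, 0.9961, -0.0849, 0.4941], [-0.9992, 0.0214, -0.0336, 0.0847], [-0.0317, 0.0856, 0.9958, 1.0769], [0.0, 0.0, 0.0, 1.0]]
[ 0.22796193 -0.58134261  0.23799165] [ 9.82579121e-01  1.85842936e-01 -2.18173996e-04 -7.91750787e-04] 1.0002327458771092 0.1
```

View pics/top0.png

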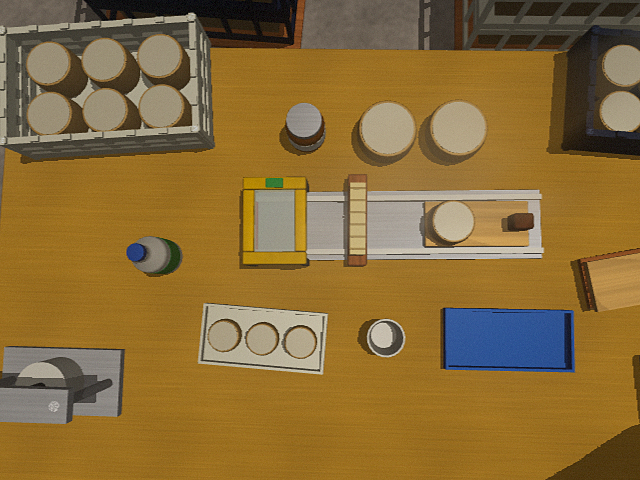

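View pics/scene0.png

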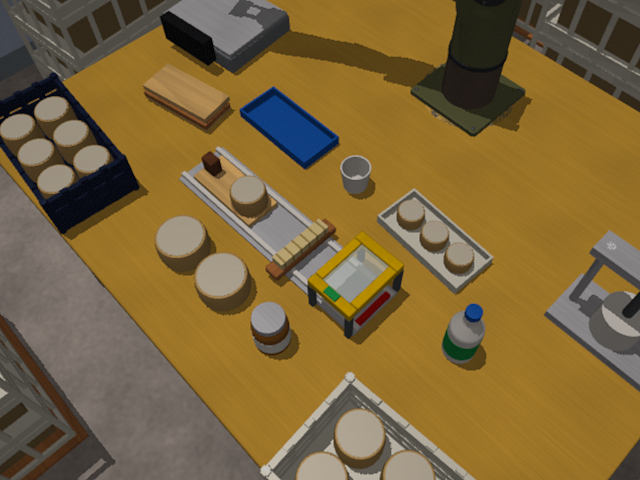

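Top view: hood (275,222), brush (357,220), board (476,224), knob (521,222), blue tray (508,340), mould (385,338). I'll enlarge the track and the tray.

```bash
python3 - <<'E'
import pickle,cv2,numpy as np
im=pickle.load(open("d0.pkl","rb"))["top"]["img"][:,:,::-1]
def c(u,v,w,h,k):return cv2.resize(im[v:v+h,u:u+w],None,fx=k,fy=k,interpolation=cv2.INTER_CUBIC)
a=c(335,165,80,110,5);b=c(415,180,133,90,3);t=c(435,300,145,80,2.75)
o=np.zeros((560,800,3),np.uint8);o[:550,:400]=a;o[:270,401:800]=b;o[300:520,401:799]=t[:220,:398]
cv2.imwrite("pics/crop.png",o)
E
```

```text
(no output)
```

View pics/crop.png

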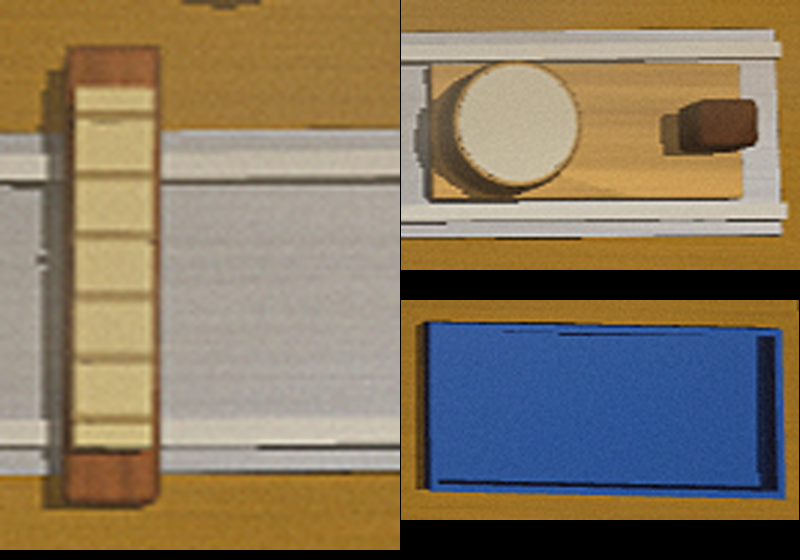

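Crop shows (in full-image pixels) brush back corners (348.4,174), (366.6,174), (348,265.4), (366.6,265.6), board corners (424.7,201.7), (528.3,246), tray rim corners (444.5,308), (573.5,310.5), (575.5,372), (445,370).

```bash
cat > h.py <<'E'
import numpy as np,pickle,cv2
from scipy.spatial.transform import Rotation as R
def ray(s,u,v,z):
    K=np.array(s["mtx"]);T=np.array(s["cam_to_world"])
    d=T[:3,:3]@np.array([(u-K[0,2])/K[0,0],-(v-K[1,2])/K[1,1],-1.]);o=T[:3,3]
    return o+d*(z-o[2])/d[2]
def proj(s,p):
    K=np.array(s["mtx"]);T=np.array(s["cam_to_world"]);c=T[:3,:3].T@(np.array(p)-T[:3,3])
    return K[0,0]*c[0]/-c[2]+K[0,2],-K[1,1]*c[1]/-c[2]+K[1,2]
def rows(target,yaw,st,tilt=None):
    "shift/turn in row units from st to TCP target pointing down with tool x at yaw"
    Q=R.from_quat(st["eef_rot"]);tq=R.from_matrix(np.array([[np.cos(yaw),np.sin(yaw),0],[np.sin(yaw),-np.cos(yaw),0],[0,0,-1.]]).T)
    return (Q.inv().apply(np.array(target)-st["tool_pos"])/.15).round(3),((Q.inv()*tq).as_rotvec()/(np.pi/2)).round(3)
E
python3 - <<'E'
from h import *
s=pickle.load(open("d0.pkl","rb"))["top"];im=s["img"]
hsv=cv2.cvtColor(im,cv2.COLOR_RGB2HSV)
up=[];lo=[]
for u in list(range(318,340))+list(range(376,536)):
    m=np.where(hsv[180:275,u,1]<70)[0]+180
    up.append(ray(s,u,m.min()-.5,.006)[:2]);lo.append(ray(s,u,m.max()+.5,.006)[:2])
for n,a in(("up",up),("lo",lo)):
    a=np.array(a);p=np.polyfit(a[:,1],a[:,0],1);e=a[:,0]-np.polyval(p,a[:,1]);k=abs(e)<.003
    p=np.polyfit(a[k,1],a[k,0],1);print(n,p,e.std())
q=lambda n,z,*l:print(n,[ray(s,u,v,z)[:2].round(4).tolist() for u,v in l])
q("brush",.036,(348.4,174),(366.6,174),(348,265.4),(366.6,265.6))
q("board",.020,(424.7,201.7),(528.3,201.5),(528.3,246),(424.7,246))
q("tray",.025,(444.5,308),(573.5,310.5),(575.5,372),(443,370))
q("hoodtop",.104,(244,178),(307,178),(308,264),(243,266))
q("trackend",.006,(541,191),(541,259))
q("mould",.062,(385,337)); q("wheel",.06,(387,129),(458,128)); q("cheese",.066,(452.5,221.5))
E
```

```text
up [-0.02992284  0.66923265] 0.0004867481055944604
lo [-0.02838841  0.539834  ] 0.0005022789524192458
brush [[0.6941, 0.0753], [0.6947, 0.0417], [0.5253, 0.0726], [0.5257, 0.0387]]
board [[0.6475, -0.0678], [0.6517, -0.2585], [0.5691, -0.258], [0.5649, -0.0685]]
tray [[0.4522, -0.1047], [0.4537, -0.3365], [0.3444, -0.3386], [0.341, -0.1027]]
hoodtop [[0.6707, 0.257], [0.6727, 0.1474], [0.5241, 0.1417], [0.518, 0.2532]]
trackend [[0.6741, -0.2868], [0.5464, -0.2858]]
mould [[0.4005, 0.0054]]
wheel [[0.7735, 0.0072], [0.7773, -0.1207]]
cheese [[0.6064, -0.1105]]
```

```bash
python3 -m pendant '[1,0.19,-0.15,0,0,0,0.05, 1,0.45,-0.34,0,0,0,0.11, 1,0.71,-0.54,0,0,0,0.17, 1,0.96,-0.73,0,0,0,0.228]' 30
python3 - <<'E'
from h import *
from plant import r
s=r.get_state();print(s["clock"],s["q"].round(2));print(rows([.6065,.041,.239],.0165,s))
E
```

```text
clock: 0.5
tool_pos: [0.3229, -0.4253, 0.2384]
eef_rot: [1.0, 0.006, -0.0, -0.0]
contact_force: [1.6, 0.1, -0.0]
opening: 0.995
finger_force: 0.0
0.5 [ 0.88  0.57 -0.08  1.84  0.06  0.73 -0.79]
(array([ 1.926e+00, -3.087e+00, -1.000e-03]), array([-0.001,  0.   , -0.003]))
```

```bash
python3 -m pendant '[1,0.14,-0.23,0,0,0,0, 1,0.29,-0.46,0,0,0,0, 1,0.43,-0.69,0,0,0,0, 1,0.58,-0.92,0,0,0,0]' >/dev/null
python3 -m pendant '[1,0.14,-0.23,0,0,0,0, 1,0.29,-0.46,0,0,0,0, 1,0.43,-0.69,0,0,0,0, 1,0.58,-0.92,0,0,0,0]' >/dev/null
python3 -m pendant '[1,0.14,-0.23,0,0,0,0, 1,0.29,-0.46,0,0,0,0, 1,0.43,-0.69,0,0,0,0, 1,0.58,-0.92,0,0,0,0, 1,0.58,-0.92,0,0,0,0, 1,0.58,-0.92,0,0,0,0, 1,0.58,-0.92,0,0,0,0]'
python3 - <<'E'
from h import *
from plant import r
s=r.get_state();print(s["clock"],s["q"].round(2));print(rows([.6085,.041,.019],.0165,s))
w=r.snapshot("wrist");pickle.dump(w,open("w.pkl","wb"));cv2.imwrite("pics/w1.png",w["img"][:,:,::-1]);print(w["mtx"],w["cam_to_world"])
E
```

```text
clock: 2.0
tool_pos: [0.5759, -0.011, 0.2384]
eef_rot: [1.0, 0.007, -0.001, 0.001]
contact_force: [-0.0, -1.0, 0.4]
opening: 1.003
finger_force: 0.0
2.0 [-0.06  0.62 -0.01  1.72  0.01  0.8  -1.63]
(array([ 0.224, -0.345,  1.462]), array([ 0.001,  0.001, -0.002]))
[[371.64829954   0.         316.94159946]
 [  0.         371.64829954 238.30824649]
 [  0.           0.           1.        ]] [[ 0.01462023  0.9543576   0.29830827  0.65279234]
 [-0.99989212  0.0135321   0.00571285 -0.01130427]
 [ 0.00141537 -0.29835962  0.95445248  0.38450454]
 [ 0.          0.          0.          1.        ]]
```

View pics/w1.png

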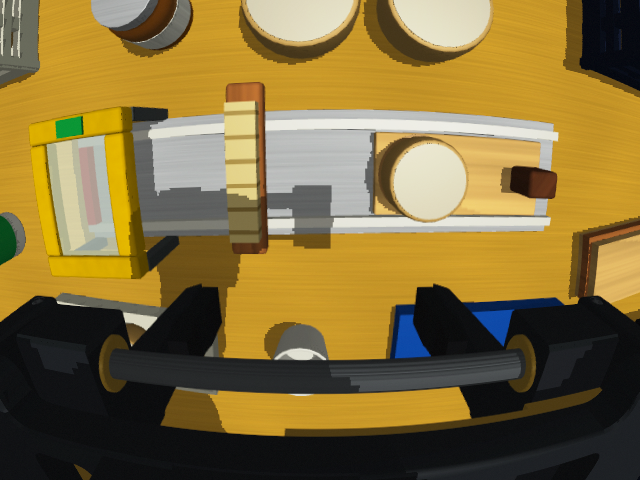

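The wrist view shows the brush's right back edge from (265,84) to (267,251), its left end corner (226,86), the hood's front edge at about (138,190), and the board's front edge at (375,132)-(373,213).

```bash
cat >> h.py <<'E'
def fray(s,u,v,z):
    K=np.array(s["mtx"]);T=np.array(s["cam_to_world"]);a,b=(u-K[0,2])/K[0,0],(v-K[1,2])/K[0,0];t=np.hypot(a,b)
    d=T[:3,:3]@np.array([a/t*np.sin(t),-b/t*np.sin(t),-np.cos(t)]);o=T[:3,3];return (o+d*(z-o[2])/d[2]).round(4)
E
python3 - <<'E'
from h import *
w=pickle.load(open("w.pkl","rb"))
for n,u,v,z in[("brR",265,84,.036),("brR2",267,251,.036),("brL",226,86,.036),("brL bot",230,243,.036),("hood top front R",145,276,.104),("hood top frontL",122,108,.104),("board fr",375,132,.02),("board fr2",373,213,.02),("brd rear",540,140,.02),("knobtop",540,168,.064),("knobtop",558,196,.064),("tray L",398,305,.025)]:print(n,fray(w,u,v,z)[:2])
E
```

```text
brR [0.6923 0.0367]
brR2 [0.5299 0.0363]
brL [0.6918 0.0738]
brL bot [0.5377 0.0739]
hood top front R [0.528  0.1387]
hood top frontL [0.6737 0.1469]
board fr [ 0.6483 -0.0685]
board fr2 [ 0.5666 -0.07  ]
brd rear [ 0.6556 -0.2572]
knobtop [ 0.6278 -0.2306]
knobtop [ 0.6013 -0.2584]
tray L [ 0.4645 -0.1042]
```

```bash
python3 -m pendant '[1,0.12,-0.16,0.2,0,0,0, 1,0.234,-0.325,0.45,0,0,0, 1,0.234,-0.325,0.7,0,0,0, 1,0.234,-0.325,0.9,0,0,0, 1,0.234,-0.325,0.9,0,0,0, 1,0.234,-0.325,0.9,0,0,0, 1,0.234,-0.325,0.9,0,0,0]'
python3 - <<'E'
from h import *
from plant import r
s=r.get_state();print(rows([.61,.038,.019],.0165,s))
E
```

```text
clock: 2.75
tool_pos: [0.6125, 0.0391, 0.1057]
eef_rot: [1.0, 0.007, 0.002, 0.0]
contact_force: [-0.0, 0.1, 0.0]
opening: 1.003
finger_force: 0.0
(array([-0.018,  0.007,  0.578]), array([ 0.   , -0.002, -0.001]))
```

```bash
python3 -m pendant '[1,-0.018,0.007,0.15,0,0,0, 1,-0.018,0.007,0.3,0,0,0, 1,-0.018,0.007,0.45,0,0,0, 1,-0.018,0.007,0.57,0,0,0, 1,-0.018,0.007,0.57,0,0,0, 1,-0.018,0.007,0.57,0,0,0]' 
python3 -m pendant '[0.7,0,0,0,0,0,0, 0.5,0,0,0,0,0,0, 0.3,0,0,0,0,0,0, 0.2,0,0,0,0,0,0, 0.2,0,0,0,0,0,0, 0.2,0,0,0,0,0,0, 0.2,0,0,0,0,0,0, 0.2,0,0,0,0,0,0]' 30
```

```text
clock: 3.35
tool_pos: [0.6096, 0.0387, 0.0198]
eef_rot: [1.0, 0.008, 0.001, -0.0]
contact_force: [-0.4, -0.6, -0.4]
opening: 1.006
finger_force: 0.0
clock: 4.15
tool_pos: [0.6084, 0.039, 0.0182]
eef_rot: [1.0, 0.008, -0.0, -0.0]
contact_force: [0.0, 2.5, 2.2]
opening: 0.405
finger_force: 30.0
```

```bash
python3 -m pendant '[0.2,0,0,-0.07,0,0,0, 0.2,0,0,-0.2,0,0,0, 0.2,0,0,-0.4,0,0,0, 0.2,0,0,-0.6,0,0,0, 0.2,0,0,-0.8,0,0,0, 0.2,0,0,-0.95,0,0,0, 0.2,0,0,-0.95,0,0,0]'
python3 - <<'E'
from h import *
from plant import r
s=r.get_state();print(rows([.398,-.2206,.16],np.pi/2+.01,s),s["q"].round(2))
w=r.snapshot("wrist");t=r.snapshot("top");cv2.imwrite("pics/w2.png",np.hstack([cv2.resize(x["img"][:,:,::-1],(400,300),interpolation=cv2.INTER_AREA) for x in(w,t)]))
E
```

```text
clock: 4.85
tool_pos: [0.6103, 0.0377, 0.1639]
eef_rot: [1.0, 0.007, 0.003, 0.0]
contact_force: [1.0, -1.1, -2.3]
opening: 0.408
finger_force: 30.0
(array([-1.439,  1.702,  0.019]), array([ 0.003, -0.002, -0.997])) [-0.13  0.76 -0.01  1.69  0.01  0.69 -1.7 ]
```

View pics/w2.png

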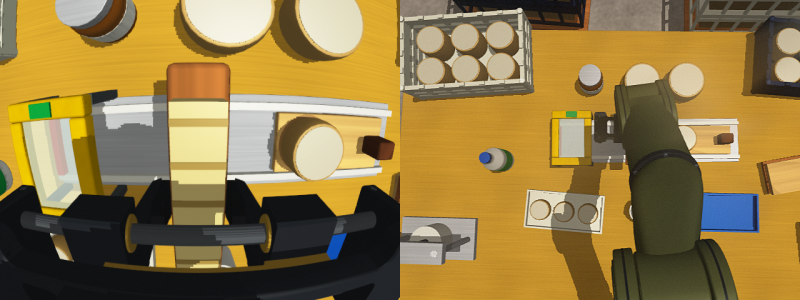

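```bash
python3 -m pendant '[0.2,-0.06,0.07,0,0,0,-0.04, 0.2,-0.18,0.2,0,0,0,-0.12, 0.2,-0.32,0.36,0,0,0,-0.21, 0.2,-0.45,0.51,0,0,0,-0.3, 0.2,-0.58,0.67,0,0,0,-0.39, 0.2,-0.69,0.79,0,0,0,-0.46, 0.2,-0.75,0.86,0,0,0,-0.5, 0.2,-0.75,0.86,0,0,0,-0.5, 0.2,-0.75,0.86,0,0,0,-0.5]'
python3 - <<'E'
from h import *
from plant import r
s=r.get_state();print(rows([.398,-.2206,.16],np.pi/2+.01,s),s["q"].round(2))
E
```

```text
clock: 5.85
tool_pos: [0.4978, -0.0915, 0.1598]
eef_rot: [0.921, 0.389, -0.0, -0.001]
contact_force: [0.1, 0.3, -1.9]
opening: 0.406
finger_force: 30.0
(array([-1.081e+00,  1.230e-01, -1.000e-03]), array([-0.001, -0.   , -0.498])) [ 0.25  0.67 -0.25  1.99  0.31  0.52 -0.99]
```

```bash
python3 -m pendant '[0.2,-0.1,0.01,0,0,0,-0.04, 0.2,-0.27,0.03,0,0,0,-0.12, 0.2,-0.46,0.05,0,0,0,-0.21, 0.2,-0.65,0.07,0,0,0,-0.3, 0.2,-0.82,0.1,0,0,0,-0.39, 0.2,-0.93,0.12,0,0,0,-0.46, 0.2,-1,0.123,0,0,0,-0.498, 0.2,-1,0.123,0,0,0,-0.498, 0.2,-1,0.123,0,0,0,-0.498, 0.2,-1,0.123,0,0,0,-0.498]'
python3 - <<'E'
from h import *
from plant import r
s=r.get_state();print(rows([.398,-.2206,.01],np.pi/2+.01,s),s["q"].round(2))
w=r.snapshot("wrist");pickle.dump(w,open("w3.pkl","wb"));cv2.imwrite("pics/w3.png",w["img"][:,:,::-1])
E
```

```text
clock: 6.85
tool_pos: [0.4081, -0.2112, 0.1607]
eef_rot: [0.702, 0.712, 0.001, 0.0]
contact_force: [-0.3, -0.1, -1.8]
opening: 0.406
finger_force: 30.0
(array([-0.063, -0.07 ,  1.005]), array([ 0.001, -0.   ,  0.002])) [ 0.68  0.65 -0.48  2.12  0.61  0.51 -0.25]
```

View pics/w3.png

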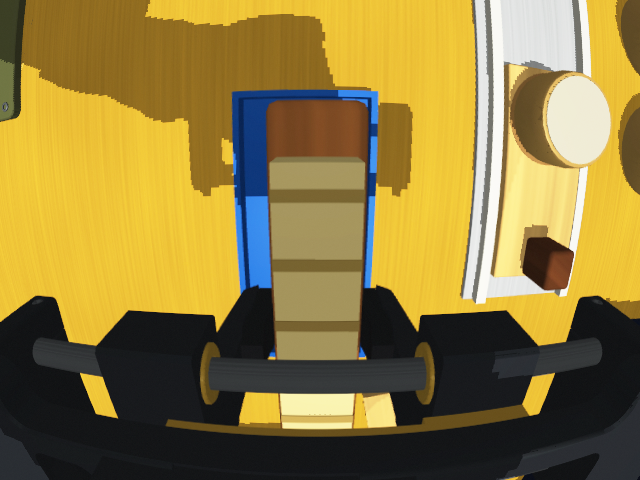

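The wrist view shows the brush held square, its end at (318,101), above the tray, whose far corners are (233,92) and (378,93).

```bash
python3 - <<'E'
from h import *
w=pickle.load(open("w3.pkl","rb"))
for n,u,v,z in[("brush end",318,101,.178),("trayL",233,92,.025),("trayR",378,93,.025),("knob top a",524,240,.064),("knob b",573,262,.064),("brd frontL",508,66,.02),("brd rear",494,274,.02)]:print(n,fray(w,u,v,z)[:2])
E
```

```text
brush end [ 0.407 -0.127]
trayL [ 0.3434 -0.1088]
trayR [ 0.4524 -0.1089]
knob top a [ 0.567  -0.2106]
knob b [ 0.6238 -0.2294]
brd frontL [ 0.5642 -0.0738]
brd rear [ 0.5698 -0.2569]
```

```bash
python3 -m pendant '[0.2,-0.03,-0.035,0.06,0,0,0, 0.2,-0.063,-0.07,0.2,0,0,0, 0.2,-0.063,-0.07,0.4,0,0,0, 0.2,-0.063,-0.07,0.6,0,0,0, 0.2,-0.063,-0.07,0.78,0,0,0, 0.2,-0.063,-0.07,0.88,0,0,0, 0.2,-0.063,-0.07,0.92,0,0,0, 0.2,-0.063,-0.07,0.92,0,0,0, 0.2,-0.063,-0.07,0.92,0,0,0]'
python3 - <<'E'
from h import *
from plant import r
import time
z=[];
for i in range(3):
    r.snapshot("top");s=r.get_state();z.append(s["tool_pos"])
print(np.mean(z,0),s["contact_force"]);print(rows([.398,-.221,.0075],np.pi/2+.01,s))
E
```

```text
clock: 7.8
tool_pos: [0.3965, -0.2218, 0.0226]
eef_rot: [0.703, 0.712, 0.0, -0.0]
contact_force: [0.0, 0.3, -1.4]
opening: 0.407
finger_force: 30.0
[ 0.39672472 -0.22202227  0.02304779] [-0.44275857  0.49266623 -2.80746097]
(array([0.007, 0.008, 0.105]), array([0.001, 0.   , 0.001]))
```

Lower slowly in small steps until contact.

```bash
python3 -m pendant '[0.2,0,0.008,0.03,0,0,0, 0.2,0,0.008,0.06,0,0,0, 0.2,0,0.008,0.085,0,0,0, 0.2,0,0.008,0.095,0,0,0, 0.2,0,0.008,0.095,0,0,0, 0.2,0,0.008,0.095,0,0,0]'
python3 -m pendant '[0.2,0,0,0.005,0,0,0, 0.2,0,0,0.01,0,0,0, 0.2,0,0,0.01,0,0,0]'
```

```text
clock: 8.55
tool_pos: [0.3978, -0.2222, 0.0088]
eef_rot: [0.703, 0.711, 0.0, 0.0]
contact_force: [1.3, 0.0, -2.2]
opening: 0.406
finger_force: 30.0
clock: 8.85
tool_pos: [0.3978, -0.2221, 0.0071]
eef_rot: [0.703, 0.711, 0.0, 0.0]
contact_force: [0.8, -0.1, 0.5]
opening: 0.406
finger_force: 30.0
```

```bash
python3 -m pendant '[0.2,0,0,0.004,0,0,0, 0.2,0,0,0.004,0,0,0]'; python3 - <<'E'
from plant import r
import numpy as np
f=[]
for i in range(4): r.snapshot("top");f.append(r.get_state()["contact_force"][2])
print(f)
E
```

```text
clock: 9.05
tool_pos: [0.3978, -0.2221, 0.0071]
eef_rot: [0.703, 0.712, 0.0, 0.001]
contact_force: [-0.2, -0.3, 7.9]
opening: 0.405
finger_force: 30.0
[np.float64(8.267078277880739), np.float64(8.9403413670548), np.float64(7.2952040269382525), np.float64(9.083067223119176)]
```

```bash
python3 -m pendant '[0.2,0,0,-0.003,0,0,0, 0.45,0,0,-0.003,0,0,0, 0.52,0,0,-0.003,0,0,0, 0.55,0,0,-0.003,0,0,0, 0.55,0,0,-0.003,0,0,0]'
python3 -m pendant '[0.55,0,0,-0.05,0,0,0, 0.55,0,0,-0.15,0,0,0, 0.55,0,0,-0.3,0,0,0, 0.55,0,0,-0.55,0,0,0, 0.55,0,0,-0.8,0,0,0, 0.55,0,0,-1,0,0,0, 0.55,0,0,-1,0,0,0]'
python3 - <<'E'
from h import *
from plant import r
w=r.snapshot("wrist");t=r.snapshot("top");pickle.dump(w,open("w4.pkl","wb"))
cv2.imwrite("pics/w4.png",np.hstack([cv2.resize(x["img"][:,:,::-1],(400,300),interpolation=cv2.INTER_AREA) for x in(w,t)]))
s=r.get_state();print(rows([.6114,-.236,.157],np.pi/2+.0292,s),s["q"].round(2))
E
```

```text
clock: 9.75
tool_pos: [0.3976, -0.2219, 0.0067]
eef_rot: [0.703, 0.712, -0.0, -0.0]
contact_force: [0.4, -0.0, 0.4]
opening: 0.549
finger_force: 0.0
clock: 10.45
tool_pos: [0.3993, -0.2226, 0.1598]
eef_rot: [0.703, 0.711, 0.001, 0.003]
contact_force: [-0.3, 0.4, -0.1]
opening: 0.554
finger_force: 0.0
(array([-1.070e-01,  1.425e+00,  1.000e-03]), array([ 0.   ,  0.001, -0.011])) [ 0.81  0.69 -0.64  2.13  0.78  0.57 -0.39]
```

View pics/w4.png

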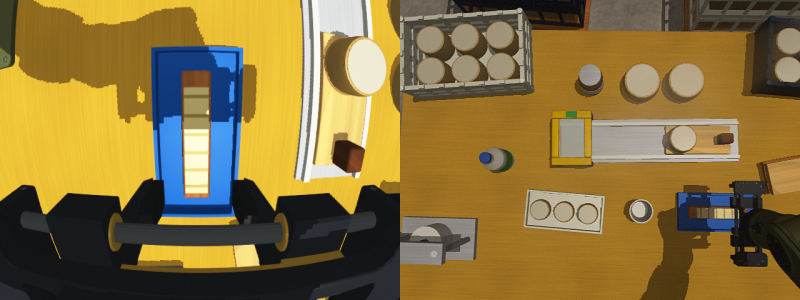

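Wrist and top views show the brush flat and centred in the blue tray (wrist about (197,135), half-scale) with the board unmoved. On to the knob.

```bash
python3 -m pendant '[0.55,-0.02,0.1,0,0,0,0, 1,-0.05,0.35,0,0,0,0, 1,-0.08,0.65,0,0,0,0, 1,-0.107,0.95,0,0,0,-0.011]' >/dev/null
python3 -m pendant '[1,0,0.2,0,0,0,0, 1,0,0.38,0,0,0,0, 1,0,0.47,0,0,0,0, 1,0,0.47,0,0,0,0, 1,0,0.47,0,0,0,0, 1,0,0.47,0,0,0,0]'
python3 - <<'E'
from h import *
from plant import r
t=r.snapshot("wrist");pickle.dump(t,open("w5.pkl","wb"));cv2.imwrite("pics/w5.png",t["img"][:,:,::-1])
s=r.get_state();print(rows([.611,-.236,.033],np.pi/2+.0292,s),s["q"].round(2))
E
```

```text
clock: 11.55
tool_pos: [0.6092, -0.2344, 0.1558]
eef_rot: [0.696, 0.718, -0.001, -0.001]
contact_force: [-1.2, 0.2, -0.3]
opening: 1.001
finger_force: 0.0
(array([-0.01 ,  0.012,  0.822]), array([-0.001,  0.   ,  0.   ])) [ 0.64  0.9  -0.69  1.53  0.66  0.95 -0.22]
```

View pics/w5.png

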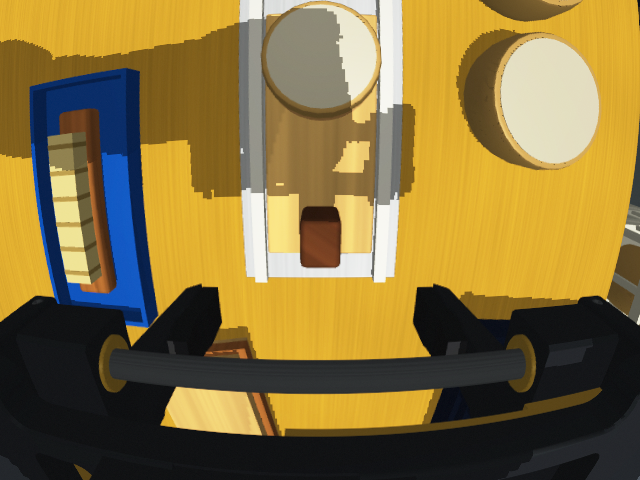

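The knob's top face is at (300-341, 221-267), with the cheese at (322,57) and clear of the gripper's path.

```bash
python3 - <<'E'
from h import *
w=pickle.load(open("w5.pkl","rb"))
for u,v in[(300,224),(341,224),(302,267),(340,267)]:print(fray(w,u,v,.064)[:2])
E
python3 -m pendant '[1,-0.01,0.012,0.15,0,0,0, 1,-0.01,0.012,0.35,0,0,0, 1,-0.01,0.012,0.55,0,0,0, 1,-0.01,0.012,0.72,0,0,0, 1,-0.01,0.012,0.8,0,0,0, 1,-0.01,0.012,0.81,0,0,0, 1,-0.01,0.012,0.81,0,0,0]'
```

```text
[ 0.5971 -0.2236]
[ 0.6243 -0.2228]
[ 0.599  -0.2543]
[ 0.6252 -0.2535]
clock: 12.3
tool_pos: [0.613, -0.2357, 0.0361]
eef_rot: [0.697, 0.717, 0.0, 0.0]
contact_force: [-0.1, -0.7, 0.1]
opening: 0.998
finger_force: 0.0
```

```bash
python3 -m pendant '[0.7,0,0,0,0,0,0, 0.5,0,0,0,0,0,0, 0.35,0,0,0,0,0,0, 0.25,0,0,0,0,0,0, 0.2,0,0,0,0,0,0, 0.2,0,0,0,0,0,0, 0.2,0,0,0,0,0,0, 0.2,0,0,0,0,0,0]' 20
python3 - <<'E'
from h import *
from plant import r
s=r.get_state()
# direction along track from here
y=s["tool_pos"][1];print(rows([.6045-.0292*.0755,.0755,s["tool_pos"][2]],np.pi/2+.0292,s),.6045-.0292*y)
E
```

```text
clock: 13.1
tool_pos: [0.6121, -0.2357, 0.0353]
eef_rot: [0.697, 0.718, -0.001, -0.0]
contact_force: [-0.1, -0.4, 1.3]
opening: 0.312
finger_force: 20.0
(array([ 2.076e+00, -4.000e-03, -1.000e-03]), array([-0.001,  0.   ,  0.   ])) 0.6113816139492413
```

```bash
python3 -m pendant '[0.2,0.01,0,0,0,0,0, 0.2,0.03,0,0,0,0,0, 0.2,0.06,0,0,0,0,0, 0.2,0.1,0,0,0,0,0, 0.2,0.15,0,0,0,0,0, 0.2,0.2,0,0,0,0,0, 0.2,0.25,0,0,0,0,0, 0.2,0.3,0,0,0,0,0, 0.2,0.35,0,0,0,0,0, 0.2,0.39,0,0,0,0,0, 0.2,0.42,0,0,0,0,0, 0.2,0.43,0,0,0,0,0]'
python3 - <<'E'
from h import *
from plant import r
s=r.get_state()
print(rows([.6045-.0292*.0755,.0755,.0353],np.pi/2+.0292,s),s["contact_force"],s["moment"])
E
```

```text
clock: 14.3
tool_pos: [0.6107, -0.1699, 0.0353]
eef_rot: [0.696, 0.718, 0.0, -0.0]
contact_force: [0.0, -3.6, -1.3]
opening: 0.316
finger_force: 20.0
(array([ 1.637e+00, -5.000e-03,  1.000e-03]), array([-0.   , -0.   ,  0.001])) [ 0.02247855 -3.55593079 -1.25702196] [-0.72694757 -0.06157299  0.03580185]
```

Small force, no binding; continue.

```bash
python3 -m pendant '[0.2,0.01,0,0,0,0,0, 0.2,0.04,0,0,0,0,0, 0.2,0.09,0,0,0,0,0, 0.2,0.16,0,0,0,0,0, 0.2,0.23,0,0,0,0,0, 0.2,0.3,0,0,0,0,0, 0.2,0.37,0,0,0,0,0, 0.2,0.44,0,0,0,0,0, 0.2,0.51,0,0,0,0,0, 0.2,0.56,0,0,0,0,0, 0.2,0.59,0,0,0,0,0, 0.2,0.6,0,0,0,0,0]'
python3 -m pendant '[0.2,0.01,-0.003,0,0,0,0, 0.2,0.04,-0.003,0,0,0,0, 0.2,0.09,-0.004,0,0,0,0, 0.2,0.16,-0.004,0,0,0,0, 0.2,0.23,-0.005,0,0,0,0, 0.2,0.3,-0.005,0,0,0,0, 0.2,0.37,-0.005,0,0,0,0, 0.2,0.44,-0.005,0,0,0,0, 0.2,0.51,-0.005,0,0,0,0, 0.2,0.56,-0.005,0,0,0,0, 0.2,0.59,-0.005,0,0,0,0, 0.2,0.6,-0.005,0,0,0,0]'
python3 - <<'E'
from h import *
from plant import r
s=r.get_state()
print(rows([.6045-.0292*.0755,.0755,.0353],np.pi/2+.0292,s),s["contact_force"],s["moment"])
w=r.snapshot("scene");cv2.imwrite("pics/s6.png",cv2.resize(w["img"][130:350,150:430,::-1],None,fx=2.7,fy=2.7))
E
```

```text
clock: 15.5
tool_pos: [0.608, -0.0803, 0.0353]
eef_rot: [0.696, 0.718, 0.0, -0.0]
contact_force: [0.7, -1.4, -2.8]
opening: 0.317
finger_force: 20.0
clock: 16.7
tool_pos: [0.6046, 0.0095, 0.0353]
eef_rot: [0.696, 0.718, 0.0, -0.0]
contact_force: [-0.3, -2.2, -2.8]
opening: 0.319
finger_force: 20.0
(array([ 0.44 , -0.002,  0.   ]), array([-0.   , -0.   ,  0.001])) [-0.30148389 -2.15576891 -2.76511858] [-0.47719187  0.07895772  0.02804939]
```

View pics/s6.png

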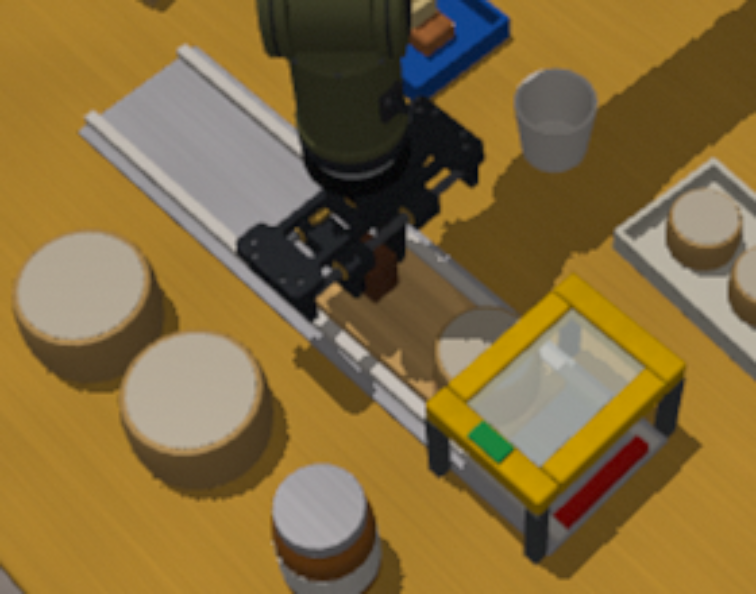

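The board is sliding straight, with the cheese standing and entering the hood at about (490,350). Now go nearly to the stop, then creep.

```bash
python3 -m pendant '[0.2,0.01,0,0.002,0,0,0, 0.2,0.03,0,0.003,0,0,0, 0.2,0.07,0,0.003,0,0,0, 0.2,0.12,0,0.003,0,0,0, 0.2,0.17,0,0.003,0,0,0, 0.2,0.22,-0.002,0.003,0,0,0, 0.2,0.27,-0.002,0.003,0,0,0, 0.2,0.31,-0.002,0.003,0,0,0, 0.2,0.34,-0.002,0.003,0,0,0, 0.2,0.36,-0.002,0.003,0,0,0, 0.2,0.37,-0.002,0.003,0,0,0, 0.2,0.37,-0.002,0.003,0,0,0]'
python3 -m pendant '[0.2,0.008,0,0,0,0,0, 0.2,0.016,0,0,0,0,0, 0.2,0.024,0,0,0,0,0, 0.2,0.032,0,0,0,0,0, 0.2,0.04,0,0,0,0,0, 0.2,0.04,0,0,0,0,0]'
```

```text
clock: 17.95
tool_pos: [0.603, 0.0635, 0.0352]
eef_rot: [0.697, 0.717, -0.0, 0.001]
contact_force: [0.5, -4.9, 2.9]
opening: 0.318
finger_force: 20.0
clock: 18.55
tool_pos: [0.6029, 0.0691, 0.0352]
eef_rot: [0.697, 0.717, -0.0, 0.001]
contact_force: [-0.1, -5.4, 2.6]
opening: 0.316
finger_force: 20.0
```

```bash
python3 -m pendant '[0.2,0.007,0,0,0,0,0, 0.2,0.014,0,0,0,0,0, 0.2,0.02,0,0,0,0,0, 0.2,0.02,0,0,0,0,0]'
python3 -m pendant '[0.2,0.007,0,0,0,0,0, 0.2,0.014,0,0,0,0,0, 0.2,0.02,0,0,0,0,0, 0.2,0.02,0,0,0,0,0]'
```

```text
clock: 18.95
tool_pos: [0.6028, 0.072, 0.0352]
eef_rot: [0.697, 0.717, -0.001, 0.001]
contact_force: [-0.0, -5.7, 4.5]
opening: 0.313
finger_force: 20.0
clock: 19.35
tool_pos: [0.6027, 0.075, 0.0352]
eef_rot: [0.697, 0.717, -0.001, 0.001]
contact_force: [0.0, -4.7, 2.7]
opening: 0.318
finger_force: 20.0
```

```bash
python3 -m pendant '[0.2,0.007,0,0,0,0,0, 0.2,0.013,0,0,0,0,0, 0.2,0.013,0,0,0,0,0]'
python3 -m pendant '[0.2,0.007,0,0,0,0,0, 0.2,0.013,0,0,0,0,0, 0.2,0.013,0,0,0,0,0]'
```

```text
clock: 19.65
tool_pos: [0.6026, 0.0769, 0.0352]
eef_rot: [0.697, 0.717, -0.001, 0.001]
contact_force: [-0.3, -5.1, 4.0]
opening: 0.317
finger_force: 20.0
clock: 19.95
tool_pos: [0.6026, 0.0772, 0.0352]
eef_rot: [0.697, 0.717, -0.002, 0.002]
contact_force: [0.5, -8.0, 3.9]
opening: 0.316
finger_force: 20.0
```

```bash
python3 -m pendant '[0.2,0.007,0,0,0,0,0, 0.2,0.013,0,0,0,0,0, 0.2,0.013,0,0,0,0,0, 0.2,0.013,0,0,0,0,0]'
python3 -m pendant '[0.2,0.007,0,0,0,0,0, 0.2,0.007,0,0,0,0,0, 0.2,0.007,0,0,0,0,0]'
```

```text
clock: 20.35
tool_pos: [0.6026, 0.0772, 0.0352]
eef_rot: [0.698, 0.716, -0.003, 0.003]
contact_force: [-0.0, -11.3, 4.8]
opening: 0.318
finger_force: 20.0
clock: 20.65
tool_pos: [0.6026, 0.0773, 0.0352]
eef_rot: [0.698, 0.716, -0.003, 0.003]
contact_force: [-0.5, -12.1, 6.6]
opening: 0.312
finger_force: 20.0
```

```bash
python3 -m pendant '[0.2,-0.01,0,0,0,0,0, 0.2,-0.02,0,0,0,0,0, 0.2,-0.02,0,0,0,0,0]'
python3 -m pendant '[0.33,0,0,0,0,0,0, 0.4,0,0,0,0,0,0, 0.5,0,0,0,0,0,0, 0.7,0,0,0,0,0,0, 0.8,0,0,0,0,0,0, 0.8,0,0,0,0,0,0]'
python3 - <<'E'
from h import *
from plant import r
w=r.snapshot("scene");cv2.imwrite("pics/s7.png",np.vstack([cv2.resize(w["img"][210:340,270:420,::-1],None,fx=4,fy=4,interpolation=cv2.INTER_CUBIC)]))
E
```

```text
clock: 20.95
tool_pos: [0.6026, 0.0773, 0.0352]
eef_rot: [0.697, 0.717, -0.001, 0.002]
contact_force: [0.3, -8.0, 3.8]
opening: 0.314
finger_force: 20.0
clock: 21.55
tool_pos: [0.6022, 0.0804, 0.0348]
eef_rot: [0.696, 0.718, 0.0, -0.0]
contact_force: [-0.1, 0.1, 0.1]
opening: 0.737
finger_force: 0.0
```

View pics/s7.png

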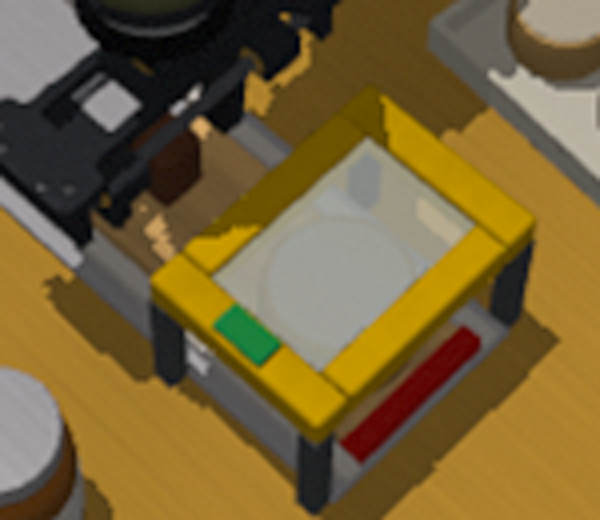

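The cheese stands under the window at about (340,275), close to the red stop. Now retreat straight up and back.

```bash
python3 -m pendant '[0.8,0,0,-0.05,0,0,0, 0.8,0,0,-0.15,0,0,0, 0.8,0,0,-0.3,0,0,0, 0.8,0,0,-0.5,0,0,0, 0.8,0,0,-0.75,0,0,0, 0.8,0,0,-1,0,0,0, 0.8,-0.2,0,-1,0,0,0, 0.8,-0.5,0,-1,0,0,0, 0.8,-0.8,0,-1,0,0,0, 0.8,-1,0,-1,0,0,0, 0.8,-1,0,-1,0,0,0]'
python3 -m pendant '[0.8,-0.2,-0.1,0,0,0,0, 0.8,-0.5,-0.3,0,0,0,0, 0.8,-0.8,-0.6,0,0,0,0, 0.8,-0.95,-0.8,0,0,0,0, 0.8,-0.95,-0.8,0,0,0,0]' >/dev/null
python3 - <<'E'
from h import *
from plant import r
w=r.snapshot("top");pickle.dump(w,open("t8.pkl","wb"));cv2.imwrite("pics/t8.png",np.vstack([cv2.resize(w["img"][165:280,230:560,::-1],(792,276),interpolation=cv2.INTER_CUBIC),cv2.resize(w["img"][90:390,190:590,::-1],(400,300)).repeat(1,1) if 0 else np.pad(cv2.resize(w["img"][90:390,130:590,::-1],(460,300)),((0,0),(0,332),(0,0)))]))
for n,p in(("knob top",[.6045-.0292*.0755,.0755,.064]),("cheese top at scan",[.6045-.0292*.1995,.1995,.066])):print(n,proj(w,p))
E
```

```text
clock: 22.7
tool_pos: [0.6064, -0.0771, 0.1855]
eef_rot: [0.7, 0.714, -0.002, 0.002]
contact_force: [0.2, -0.2, -0.4]
opening: 0.798
finger_force: 0.0
knob top (np.float64(347.45404050721424), np.float64(221.7666551512244))
cheese top at scan (np.float64(278.10305397963907), np.float64(222.22338556792366))
```

View pics/t8.png

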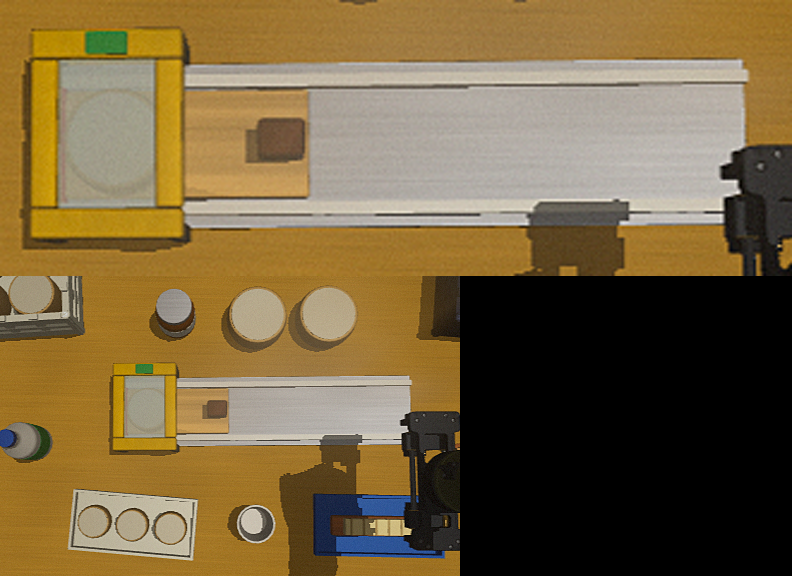

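The top view shows the board's rear edge at x≈358 px, which is about 312 mm of travel against the 311 mm needed. The cheese is under the window, the brush is in the tray and the bystanders are unmoved.

```bash
python3 -c "
from plant import r
print(r.get_state()['tool_pos'],r.get_state()['contact_force']);print(r.finish_job())"
```

```text
[ 0.48765766 -0.21892396  0.18544637] [ 0.42753972 -0.67291718  0.1659646 ]
the job is handed in; nothing more can be done
None
```

I handed the job in at about 23 s of robot time: the brush is lying flat in the blue tray, the board is against the red end stop with the cheese standing under the hood, and nothing else looked moved in the last picture; the hand-in gave no verdict.

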